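# Mount a square blank between centres on the art-room turning stand

### The arm

A 7-joint arm with a two-finger parallel gripper is mounted at the origin on the work surface. World frame = base frame: x ahead of the robot, y to its left, z up, the work surface at z = 0. Lengths are in m, angles in rad, forces in N, time in s.
With the tool pointing down it reaches from about 0.425 to 0.875 m from the base axis. Payload 8.4 kg.
Tool frame: the origin (TCP) lies at the very end of the fingers, on their centre line; the grasp point (between the pads) lies 19 mm behind it (bot.grasp_offset is the distance from the TCP to the grasp point, in m); z points along the fingers, y is the line along which they close (so a half turn about z gives the same grasp; the last joint's range is limited). The gripper opens to 87 mm and grips with 3 to 60 N. Pads are 19 mm wide; open, the fingers measure 117 mm over their backs; the gripper's body (75 mm by 190 mm) begins 51 mm behind the grasp point.
Start: joints at [-1.315, 0.333, 0.04, 1.465, -0.013, 1.343, -0.059], TCP at [0.226, 0.609, 0.223] pointing down, gripper open.
Joint ranges: [-2.58, 2.58], [-0.38, 2.09], [-1.3, 1.39], [0.25, 2.4], [-1.5, 4.64], [0.08, 2.09], [-2.65, 2.65]. Speed limits (rad/s): [2.22, 2.22, 2.79, 2.79, 3.14, 3.14, 3.14].

### API

Orientations are given as a unit quaternion [x, y, z, w].
In Python, from cell import monitor, vision, bot gives the robot as it stands.
- The arm moves only by the tool drive_tool, never from a script. Its argument "increments" is a list of rows, each a list of 3 entries, a list of its own where there are three numbers: the finger opening in cm, from 0 to 8.7, then the shift along the tool's x, y, z in cm, then the turn, a rotation vector about the tool's x, y, z in degrees. In form: [[hand, [x, y, z], [rx, ry, rz]], ...]. A call has exactly 8 rows; each row is the pose to reach, as a shift and turn from the pose commanded when the call began, along the tool's axes at that moment; what a row does not reach only later rows make up. A row lasts 1/12 s, in which the tool goes at most 41.7 mm and 7.16 degrees, less where a joint would pass 70% of its speed; a pose out of reach is approached as far as the arm can. A call with a gripper value outside its range is refused whole. The fingers move at their own pace and stop on an object; "squeeze" is the grip in N (left out, the last holds). Time passes only in rows, so rows that repeat a pose let the fingers close, or fill a call up. It gives the time, the measured TCP pose, the force, the opening and the grip force at its end, in the units of the state.
- monitor.sense(): the state, without advancing time (a new reading comes with each control period).
- vision.get_image(name): name is "scene" or "top" or "wrist"; returns a dict with "pixels" (420x560x3 uint8, blue, green, red), "K" (3x3 intrinsics, pixels), "xyz" and "attitude" of the camera in the world; the wrist camera has in their place "hand_eye" (4x4, takes a point from camera to tool coordinates, whose origin is the TCP and whose axes are the flange's). Camera axes: x right, y up, looking along -z (the intrinsics and any distortion apply to the point x, -y, -z); pixel columns grow to the right and rows downward; lengths in m; the calibration is good to about 2 mm. The wrist camera is an equidistant fisheye: a pixel r from the principal point sees the ray r / f radians off the axis. A picture is of the moment at which its call begins: read the wrist's pose just before it. There is no depth.
- bot.finish_job(): hands the job in; it is judged then, once.
The state is a dict: "time": time; "joint_pos": joint angles; "dq": joint speeds; "tau": joint torques, N m; "ee_pos": TCP position; "eef_rot": TCP orientation; "force": force on the tool from outside, world axes, zero at the start; "wrist_torque": the same for the moment, N m; "gripper_width": opening from 0.0 (shut) to 1.0 (fully open); "finger_force": force on a finger pad.
Only numpy, scipy, OpenCV 4.12 (cv2) and the standard library are available. Lean on these libraries where they do the work, as an engineer would, in place of code of your own. Each camera call takes 0.05 s, during which the arm holds its last target. There are 200 camera calls.

### The job

Set up the turning stand for painting: lay the square wooden blank in the two rests between the steel points, then push the orange tailstock firmly home so that both points sit in the holes in the blank's ends and carry it, lifted clear of the rests. Then take the red lock plate out of its holder and stand it all the way down in the slot of the bed, right behind the tailstock. Leave the paint jar and the two clay figures where they are.

Things in the scene. Friction and masses are not known exactly. Their poses are not given: they have to be found in the camera images.
- stand: Fixed turning stand: plywood bed 90 x 345 x 30 mm high, long along its own y (from y = -150 to +195). Origin: on the bed's centre line at table height; z up. Blue headstock at the -y end, 60 mm wide, 96 mm high, inner face at y = -104. Bed top free between and behind the rests.
- head_tip (a point): Tip of the headstock's fixed steel cone point, 75 mm above the table, at stand y = -90. Cone 14 mm long, pointing to stand +y, radius 9 mm at its base, 2 mm at its tip.
- rest_head (a point): Middle of the floor of the U-shaped wooden rest nearer the headstock, at stand y = -45, 55.5 mm above the table. The rest is 18 mm long in y, 38 mm between its side cheeks, flared above 70 mm, about 82 mm high.
- rest_tail (a point): The same for the other rest, at stand y = +45.
- axis_mid (a point): On the stand's line of centres (75 mm above the table), at stand y = -22: where the middle of the blank lies once it is carried by both points. A blank lying in the rests has its middle 2.5 mm lower, and must first lie 10 mm or more farther to stand +y to clear the headstock point.
- tailstock (a joint): Slide of the orange tailstock along the bed, m: 0 = fully back, grows towards the headstock (stand -y), limit 0.090; home on a mounted blank at about 0.084. Stays where left; friction about 5 N, 15 N pushes it firmly home. Foot 44 mm wide, 40 mm long in y, 30 to 64 mm above the table; on its front half a column up to 90 mm above the table.
- tail_tip (a point): Tip of the tailstock's steel cone point (same cone as the headstock's, pointing to stand -y), 75 mm above the table, at stand y = 130 mm minus the slide's value.
- tailstock_back (a point): Centre of the tailstock foot's upright rear face (the +y face, to be pushed towards stand -y), 50 mm above the table.
- slot (a point): Centre of the slot's mouth in the bed top (30 mm above the table) at stand y = +108.5. Slot 11 mm long in stand y, 62 mm wide in stand x, 24 mm deep (floor 6 mm above the table). The tailstock starts over or behind it; with the tailstock home, its rear face is about 3 mm in front of the slot's edge.
- blank: Loose square wooden blank with a yellow and a blue painted band, 34 x 160 x 34 mm, long along its own y, 0.12 kg or so, lying on the table at the start. Origin: centre of its underside. Each end has a square centre hole 14 mm wide and 14 mm deep. Either end may go to either point, any long face up.
- blank_mid (a point): The middle of the blank (17 mm above its origin).
- lock_plate: Loose red plastic plate standing upright in its holder: 50 mm wide (own x), 8 mm thick (own y), 125 mm high, its lowest 13 mm tapering to 5 mm thick. Origin: centre of its lower edge. In the holder its lower edge is 5 mm above the table; fully down in the slot it is 6 mm above the table.
- holder: Fixed wooden holder block of the plate, 66 x 45 x 40 mm high, pocket 56 x 11 mm and 35 mm deep. Origin: centre of its underside; axes as the plate's.
- paint_jar: Bystander: blue paint jar, 64 mm across, 90 mm high, origin at its underside.
- figure_red: Bystander: little red and orange clay figure, 52 mm across, 68 mm high, origin at its underside.
- figure_octopus: Bystander: blue and green clay octopus, 90 mm across, 66 mm high, origin at its underside.
Things that resemble listed ones, but are neither listed nor needed, are in the scene too. Several things look just like the lock_plate: the one meant starts farthest to the robot's right. Several things look just like the blank: the one meant starts farthest to the robot's right.

How it is judged:
On the way, in this order (a step that is already met when the one before it is completed fails the run):
1. the blank lies let go in both rests, between the points (x of blank_mid in the frame of axis_mid between -0.005 and 0.005 m and y of blank_mid in the frame of axis_mid between -0.006 and 0.055 m and z of blank_mid in the frame of axis_mid between -0.005 and 0.0025 m and angle between the y axis of blank and the y axis of stand, either way round below 0.04 rad and contact force between the fingers and blank below 0.1 N and linear speed of blank below 0.03 m/s), for 0.2 s.
2. the tailstock is home and the blank is carried by both points, clear of the rests (x of blank_mid in the frame of axis_mid between -0.002 and 0.002 m and y of blank_mid in the frame of axis_mid between -0.005 and 0.005 m and z of blank_mid in the frame of axis_mid between -0.0014 and 0.0025 m and angle between the y axis of blank and the y axis of stand, either way round below 0.04 rad and value of joint tailstock above 0.0765 m), for 0.2 s.
At the end, for the whole second after the job is handed in: Tailstock over 0.0765 m; blank's middle within 2 mm sideways and 5 mm lengthways of axis_mid, at most 1.4 mm below it (off the rests), parallel within 0.04 rad; plate upright within 0.15 rad, 21.5 mm or more deep, within 8 mm across and 5 mm along of the slot's centre; both at rest (all of step 2 and x of lock_plate in the frame of slot between -0.008 and 0.008 m and y of lock_plate in the frame of slot between -0.005 and 0.005 m and z of lock_plate in the frame of slot between -0.028 and -0.0215 m and angle between lock_plate's own z axis and vertical below 0.15 rad and linear speed of each of blank, lock_plate below 0.02 m/s); the robot touches nothing.
It fails at once if the paint jar is pushed more than 30 mm or knocked over (distance of paint_jar from where it was at the start of the episode above 0.03 m or angle between paint_jar's own z axis and vertical above 0.5 rad).
It fails at once if the red figure is pushed more than 30 mm or knocked over (distance of figure_red from where it was at the start of the episode above 0.03 m or angle between figure_red's own z axis and vertical above 0.5 rad).
It fails at once if the octopus figure is pushed more than 30 mm or knocked over (distance of figure_octopus from where it was at the start of the episode above 0.03 m or angle between figure_octopus's own z axis and vertical above 0.5 rad).
It also fails if it takes over 64 s, if anything falls off the work surface, if the arm or the gripper's body presses on something with over 40 N, if the wrist force passes 120 N, or if a joint passes its speed limit or range.

## Working session

There is one attempt and no reset: what is moved stays moved. The work goes in short steps, Python scripts to look and compute and a tool call to move; the robot and the scene stay as the last step left them, time stands still between calls to the robot, and variables do not carry over. Pictures are saved under pics/ and viewed, at most 10 in all, crops included, and the job is handed in when it is done.

Besides the shell and the picture viewer there is one more tool, called after "Emit:" as name([rows], argument=value, ...), one row to a line, values as JSON. drive_tool: Moves the arm, as the interface text tells. Its arguments: {"type":"object","properties":{"increments":{"type":"array","items":{"type":"array"}},"squeeze":{"type":"number"}},"required":["increments"]}

```bash
mkdir -p pics
cat > s0.py <<'E'
from cell import monitor, vision, bot
import cv2, pickle
s=monitor.sense(); print(s)
d={}
for n in ["scene","top","wrist"]:
    im=vision.get_image(n); d[n]=im; cv2.imwrite(f"pics/{n}0.png",im["pixels"])
    print(n,{k:v for k,v in im.items() if k!="pixels"})
pickle.dump((s,d),open("d0.pkl","wb"))
import numpy as np
cv2.imwrite("pics/both0.png",np.vstack([cv2.resize(d["scene"]["pixels"],(400,300)),cv2.resize(d["top"]["pixels"],(400,300))]))
print(bot.grasp_offset)
E
python3 s0.py
```

```text
{'time': 0.0, 'joint_pos': array([-1.31521072,  0.33389733,  0.03985377,  1.46626554, -0.01335507,
        1.34327473, -0.05851371]), 'dq': array([ 0.00035674, -0.00144316, -0.0008609 , -0.00116346, -0.00181903,
        0.00109668, -0.00141557]), 'tau': array([ 1.10619055e-05, -6.56367087e+01,  1.33534525e+00, -4.03783572e+01,
       -5.97690116e-02,  4.51611704e-02,  1.41940081e-04]), 'ee_pos': array([0.22567478, 0.60907819, 0.22167058]), 'eef_rot': array([ 1.76464702e-01,  9.84306652e-01, -7.87099572e-04, -6.78321294e-05]), 'force': array([ 0.31998309,  0.58616923, -0.13075909]), 'wrist_torque': array([-0.02256754, -0.0470038 ,  0.04862574]), 'finger_force': 0.0, 'gripper_width': 0.9979751348956457}
scene {'K': array([[437.77321086,   0.        , 280.11889296],
       [  0.        , 437.77321086, 208.99966192],
       [  0.        ,   0.        ,   1.        ]]), 'xyz': array([1.02235132, 0.41603837, 0.89457864]), 'attitude': array([0.13011088, 0.2772464 , 0.86325954, 0.40123379])}
top {'K': array([[458.48796228,   0.        , 271.85547536],
       [  0.        , 458.48796228, 216.88768974],
       [  0.        ,   0.        ,   1.        ]]), 'xyz': array([0.46846908, 0.01921246, 1.36265941]), 'attitude': array([ 0.02466673, -0.02147149, -0.70506701,  0.70838622])}
wrist {'K': array([[325.1922621 ,   0.        , 282.83609975],
       [  0.        , 325.1922621 , 210.81126632],
       [  0.        ,   0.        ,   1.        ]]), 'hand_eye': array([[-1.33564341e-03,  9.56774931e-01,  2.90826319e-01,
         8.04635295e-02],
       [ 9.99998973e-01,  1.42913097e-03, -1.09050110e-04,
        -9.30222223e-04],
       [-5.19965310e-04,  2.90825874e-01, -9.56775857e-01,
        -1.61120169e-01],
       [ 0.00000000e+00,  0.00000000e+00,  0.00000000e+00,
         1.00000000e+00]])}
0.0187
```

View pics/scene0.png

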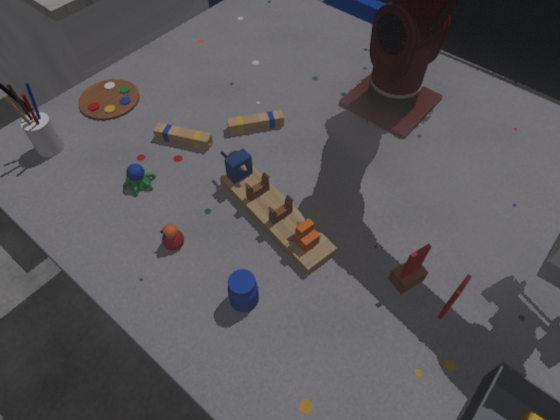

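View pics/top0.png

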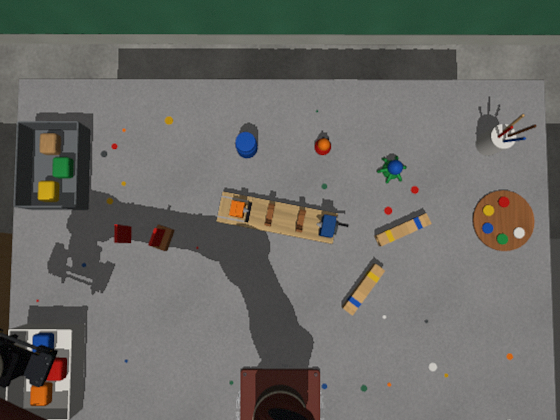

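The blank meant is the right-hand one (top ~403,229), plate in holder at top (161,238); stand runs from headstock (330,225) to tailstock (237,208). Enlarging.

```bash
cat > crop.py <<'E'
import pickle,cv2,numpy as np
s,d=pickle.load(open("d0.pkl","rb"))
def crop(n,x0,y0,x1,y1,k):
    c=cv2.resize(d[n]["pixels"][y0:y1,x0:x1],None,fx=k,fy=k,interpolation=cv2.INTER_CUBIC)
    c=np.clip(c.astype(float)*1.6,0,255).astype(np.uint8)
    for x in range((x0+9)//10*10,x1,10):
        cv2.line(c,(int((x+.5-x0)*k),0),(int((x+.5-x0)*k),8 if x%50 else 20),(255,255,0),1)
        if x%20==0: cv2.putText(c,str(x),(int((x+.5-x0)*k),18),0,.35,(255,255,255),1)
    for y in range((y0+9)//10*10,y1,10):
        cv2.line(c,(0,int((y+.5-y0)*k)),(8,int((y+.5-y0)*k)),(255,255,0),1)
        if y%20==0: cv2.putText(c,str(y),(9,int((y+.5-y0)*k)),0,.35,(255,255,255),1)
    return c
a=crop("top",210,180,440,255,3.4); b=crop("top",100,210,190,260,5); e=crop("scene",385,235,475,300,5)
h=max(b.shape[0],e.shape[0]); m=np.zeros((a.shape[0]+h,800,3),np.uint8)
m[:a.shape[0],:a.shape[1]]=a; m[a.shape[0]:a.shape[0]+b.shape[0],:b.shape[1]]=b[:,:400]
E2=crop("scene",385,238,465,300,4.4); m[a.shape[0]:a.shape[0]+E2.shape[0],448:800]=E2
cv2.imwrite("pics/c1.png",m[:600])
cv2.imwrite("pics/c2.png",crop("scene",148,115,343,270,3.8))
E
python3 crop.py
```

```text
Traceback (most recent call last):
  File "crop.py", line 15, in <module>
    m[:a.shape[0],:a.shape[1]]=a; m[a.shape[0]:a.shape[0]+b.shape[0],:b.shape[1]]=b[:,:400]
                                  ~^^^^^^^^^^^^^^^^^^^^^^^^^^^^^^^^^^^^^^^^^^^^^^
ValueError: could not broadcast input array from shape (250,400,3) into shape (250,450,3)
```

```bash
sed -i 's/:b.shape\[1\]\]=b\[:,:400\]/:445]=b[:,:445]/' crop.py; python3 crop.py
```

```text
(no output)
```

View pics/c1.png

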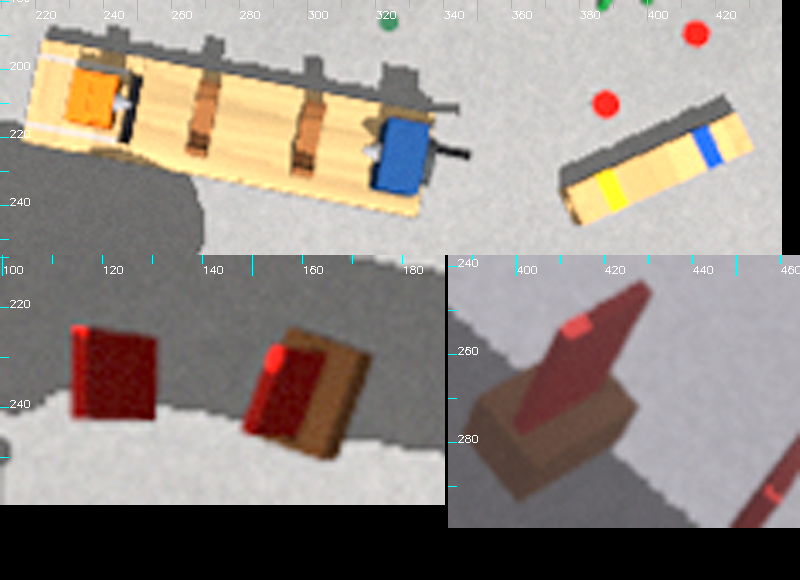

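View pics/c2.png

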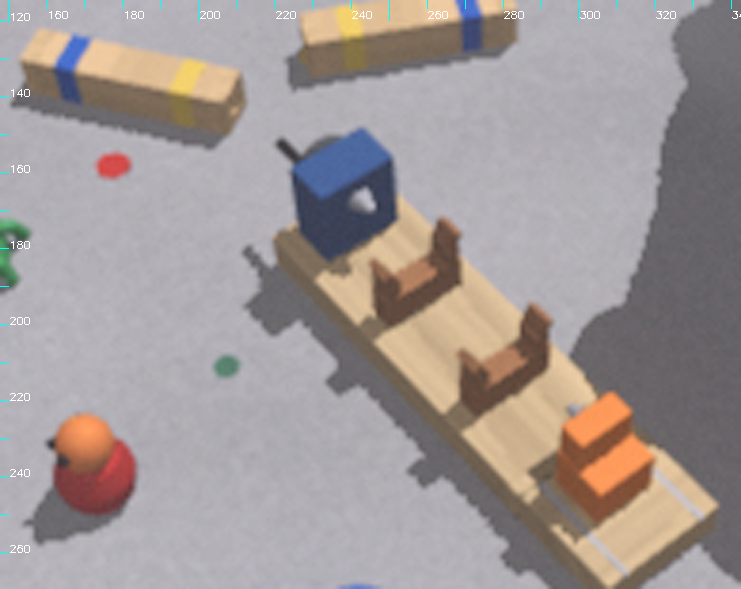

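```bash
cat > h.py <<'E'
import numpy as np, pickle, cv2
from scipy.spatial.transform import Rotation as R
from scipy.optimize import least_squares
def proj(im,P):
    P=np.atleast_2d(P); c=R.from_quat(im["attitude"]).inv().apply(P-im["xyz"])
    q=c*[1,-1,-1]; K=im["K"]
    return np.c_[K[0,0]*q[:,0]/q[:,2]+K[0,2],K[1,1]*q[:,1]/q[:,2]+K[1,2]]
def wproj(im,s,P):
    P=np.atleast_2d(P); t=R.from_quat(s["eef_rot"]).inv().apply(P-s["ee_pos"])
    H=im["hand_eye"]; c=(t-H[:3,3])@H[:3,:3]; q=c*[1,-1,-1]; K=im["K"]
    r=np.hypot(q[:,0],q[:,1]); th=np.arctan2(r,q[:,2])
    return np.c_[K[0,0]*th*q[:,0]/r+K[0,2],K[1,1]*th*q[:,1]/r+K[1,2]]
def pose(p,L):  # p=x,y,yaw,(z)
    L=np.atleast_2d(L).astype(float); c,s=np.cos(p[2]),np.sin(p[2])
    return np.c_[p[0]+c*L[:,0]-s*L[:,1],p[1]+s*L[:,0]+c*L[:,1],L[:,2]+(p[3] if len(p)>3 else 0)]
E
cat > m1.py <<'E'
from h import *
s,d=pickle.load(open("d0.pkl","rb"))
T=lambda a,k,x0,y0,ox=0,oy=0:(np.array(a,float)-[ox,oy])/k+[x0,y0]-.5
def fit(obs,p0,name):
    f=lambda p:np.concatenate([(proj(d[n],pose(p,np.array(L)/1000))-uv).ravel() for n,L,uv in obs])
    for z in (False,True):
        q=least_squares(f,list(p0)+([0] if z else []),loss="soft_l1",f_scale=1)
        print(name,np.round(q.x,4),"res px",np.round(q.fun.reshape(-1,2),1).tolist())
    return q.x
st=[("top",[[45,195,30],[-45,195,30],[-45,-150,30],[30,-104,96],[-30,-104,96]],T([[42,38],[22,140],[415,215],[386,116],[372,190]],3.4,210,180)),
("scene",[[-45,195,30],[45,195,30],[45,-150,30],[-30,-104,96],[30,-104,96]],T([[717,507],[610,588],[278,238],[391,156],[319,197]],3.8,148,115))]
fit(st,[.47,.0,0.15],"stand")
# blank: local y along blank; end A = yellow end (left in top)
bl=[("top",[[17,-80,34],[-17,-80,34],[-17,80,34],[17,80,34]],T([[741,110],[753,150],[582,224],[567,187]],3.4,210,180)),
("scene",[[-17,-80,34],[-17,80,34],[17,80,34],[17,-80,34],[17,80,0]],T([[38,28],[242,68],[225,103],[23,63],[216,137]],3.8,148,115))]
fit(bl,[.44,-.27,-.4],"blank")
pl=[("top",[[33,-22.5,40],[-33,-22.5,40]],T([[290+80,353],[333,460]],5,100,210,0,255)),
("top",[[33,22.5,40]],T([[290,328]],5,100,210,0,255)),
("scene",[[25,0,130]],T([[647,286]],4.4,385,238,448,255)) ]
# plate top edges
f=lambda p:np.concatenate([(proj(d["top"],pose(p,np.array([[33,-22.5,40],[-33,-22.5,40],[33,22.5,40]])/1000))-T([[370,353],[333,460],[290,328]],5,100,210,0,255)).ravel()])
q=least_squares(f,[.42,.26,-.2]); print("holder",np.round(q.x,4),np.round(q.fun,1))
for n in("top","scene"): print(n,np.round(proj(d[n],pose(q.x,np.array([[25,0,130],[-25,0,130],[25,0,40],[-25,0,40]])/1000)),1).tolist())
print("obs top",T([[276,347],[251,434]],5,100,210,0,255).tolist(),"scene",T([[647,286],[575,320],[600,380],[515,430]],4.4,385,238,448,255).tolist())
E
python3 m1.py
```

```text
stand [ 0.5521 -0.0114 -0.1897] res px [[0.2, -0.4], [-0.1, -0.3], [0.7, 0.6], [1.0, -0.3], [1.0, -0.8], [1.6, -0.3], [0.1, 0.5], [-1.0, -0.7], [2.1, 0.1], [1.2, 0.9]]
stand [ 5.520e-01 -1.150e-02 -1.897e-01 -4.000e-04] res px [[0.2, -0.4], [-0.1, -0.3], [0.8, 0.6], [1.0, -0.3], [1.1, -0.8], [1.6, -0.2], [0.1, 0.6], [-1.0, -0.7], [2.1, 0.1], [1.2, 0.9]]
blank [ 0.5228 -0.3577  0.4189] res px [[-0.7, 0.4], [0.7, -0.7], [0.7, -0.2], [0.2, -0.1], [0.6, 0.1], [0.0, 0.9], [-0.1, 0.2], [-0.7, -0.9], [3.9, -0.1]]
blank [ 5.229e-01 -3.574e-01  4.187e-01  5.000e-04] res px [[-0.8, 0.3], [0.7, -0.7], [0.7, -0.2], [0.2, -0.1], [0.6, 0.1], [0.0, 0.8], [-0.1, 0.2], [-0.8, -1.0], [3.9, -0.1]]
holder [ 0.494   0.3419 -0.2864] [-0.6 -0.4 -0.   0.2  0.6  0.2]
top [[156.7, 227.9], [151.1, 245.7], [164.7, 229.2], [159.5, 245.8]]
scene [[410.5, 254.0], [428.5, 242.3], [400.3, 274.7], [417.2, 263.5]]
obs top [[154.7, 227.9], [149.7, 245.3]] scene [[429.72727272727275, 244.54545454545453], [413.3636363636364, 252.27272727272728], [419.04545454545456, 265.9090909090909], [399.72727272727275, 277.27272727272725]]
```

```bash
cat > go.py <<'E'
import sys
from h import *
def tool(yaw): s,c=np.sin(yaw),np.cos(yaw); return R.from_matrix(np.array([[-s,c,0],[c,s,0],[0,0,-1.]]))
def delta(p,q,xyz,yawdeg):
    A=R.from_quat(q); t=A.inv().apply(np.array(xyz)-p)*100
    r=(A.inv()*tool(np.deg2rad(yawdeg))).as_rotvec(degrees=True)
    return np.round(t,2).tolist(),np.round(r,2).tolist()
if __name__=="__main__":
    from cell import monitor
    s=monitor.sense(); p,q=s["ee_pos"],s["eef_rot"]
    a=[float(v) for v in sys.argv[1:]]
    for i in range(0,len(a),4):
        print(a[i:i+4],*delta(p,q,a[i:i+3],a[i+3]))
        p=np.array(a[i:i+3]); q=tool(np.deg2rad(a[i+3])).as_quat()
    print(np.round(s["ee_pos"],4),np.round(s["force"],1),s["time"])
E
python3 go.py .5 .25 .26 50  .56 -.05 .26 37  .5228 -.3577 .17 24
```

```text
[0.5, 0.25, 0.26, 50.0] [-38.2, -24.15, -3.78] [-0.07, 0.02, 19.67]
[0.56, -0.05, 0.26, 37.0] [-23.88, -19.12, 0.0] [0.0, 0.0, 13.0]
[0.5228, -0.3577, 0.17, 24.0] [-22.34, -21.49, 9.0] [0.0, 0.0, 13.0]
[0.2257 0.6092 0.2218] [-0.2 -1.2  0.4] 0.15
```

Emit:
drive_tool([
  [8.7, [-3.8, -2.4, -0.4], [0, 0, 2]],
  [8.7, [-7.6, -4.8, -0.8], [0, 0, 4]],
  [8.7, [-11.4, -7.2, -1.2], [0, 0, 6]],
  [8.7, [-15, -9.4, -1.6], [0, 0, 8]],
  [8.7, [-18.4, -11.6, -2], [0, 0, 10]],
  [8.7, [-21.6, -13.6, -2.4], [0, 0, 12]],
  [8.7, [-24.6, -15.5, -2.8], [0, 0, 13]],
  [8.7, [-27, -17, -3], [0, 0, 14]],
])

```text
time: 0.82
ee_pos: [0.4224, 0.3525, 0.2533]
eef_rot: [0.297, 0.955, 0.0, 0.001]
force: [0.8, 0.3, -0.2]
gripper_width: 1.001
finger_force: 0.0
```

```bash
python3 go.py .53 .13 .27 45  .56 -.13 .25 34  .5228 -.3577 .17 24
```

```text
[0.53, 0.13, 0.27, 45.0] [-21.49, -12.21, -1.66] [0.03, 0.05, 10.42]
[0.56, -0.13, 0.25, 34.0] [-20.51, -16.26, 2.0] [0.0, 0.0, 11.0]
[0.5228, -0.3577, 0.17, 24.0] [-16.8, -15.82, 8.0] [0.0, 0.0, 10.0]
[0.4224 0.3525 0.2533] [ 0.8  0.3 -0.2] 0.8167
```

Emit:
drive_tool([
  [8.7, [-2.8, -1.6, -0.3], [0, 0, 1]],
  [8.7, [-5.8, -3.3, -0.6], [0, 0, 3]],
  [8.7, [-9, -5.1, -0.9], [0, 0, 4]],
  [8.7, [-12, -6.8, -1.2], [0, 0, 6]],
  [8.7, [-15, -8.5, -1.4], [0, 0, 7]],
  [8.7, [-17.6, -10, -1.5], [0, 0, 8.5]],
  [8.7, [-19.8, -11.3, -1.6], [0, 0, 9.5]],
  [8.7, [-21.5, -12.2, -1.7], [0, 0, 10.4]],
])

```text
time: 1.48
ee_pos: [0.5294, 0.1315, 0.2697]
eef_rot: [0.382, 0.924, -0.0, 0.0]
force: [-1.1, 0.0, -0.2]
gripper_width: 0.999
finger_force: 0.0
```

Emit:
drive_tool([
  [8.7, [-2.8, -2.2, 0.3], [0, 0, 1.5]],
  [8.7, [-5.8, -4.6, 0.6], [0, 0, 3]],
  [8.7, [-9, -7, 0.9], [0, 0, 5]],
  [8.7, [-12, -9.5, 1.2], [0, 0, 7]],
  [8.7, [-15, -12, 1.5], [0, 0, 8]],
  [8.7, [-17.4, -13.8, 1.8], [0, 0, 9.5]],
  [8.7, [-19.2, -15.2, 2], [0, 0, 10.5]],
  [8.7, [-20.5, -16.3, 2], [0, 0, 11]],
])

```text
time: 2.15
ee_pos: [0.5594, -0.1282, 0.2491]
eef_rot: [0.469, 0.883, -0.0, -0.0]
force: [-1.1, 0.6, 0.4]
gripper_width: 0.997
finger_force: 0.0
```

Emit:
drive_tool([
  [8.7, [-2.4, -2.2, 1], [0, 0, 1.5]],
  [8.7, [-5, -4.7, 2.2], [0, 0, 3]],
  [8.7, [-7.6, -7.2, 3.6], [0, 0, 5]],
  [8.7, [-10.2, -9.6, 5], [0, 0, 7]],
  [8.7, [-12.6, -11.9, 6.2], [0, 0, 8]],
  [8.7, [-14.6, -13.8, 7.2], [0, 0, 9]],
  [8.7, [-16.2, -15.2, 7.8], [0, 0, 10]],
  [8.7, [-16.8, -15.8, 8], [0, 0, 10]],
])

```text
time: 2.82
ee_pos: [0.5218, -0.3565, 0.1681]
eef_rot: [0.544, 0.839, -0.001, -0.001]
force: [-1.0, 0.5, -1.2]
gripper_width: 1.001
finger_force: 0.0
```

```bash
cat > look.py <<'E'
import sys
from h import *
from cell import monitor,vision
# look.py name cams...  saves wrist
n=sys.argv[1]; s=monitor.sense(); im=vision.get_image("wrist")
pickle.dump((s,im),open(n+".pkl","wb")); cv2.imwrite(f"pics/{n}.png",np.clip(im["pixels"].astype(float)*1.4,0,255).astype(np.uint8))
P=[.5228,-.3577,.4189]
print(np.round(wproj(im,s,pose(P,np.array([[17,80,34],[-17,80,34],[-17,-80,34],[17,-80,34]])/1000)),1).tolist())
E
python3 look.py w1; python3 go.py .5228 -.3577 .1 24
```

```text
[[303.6, 116.4], [265.7, 116.4], [268.0, 277.4], [301.1, 277.4]]
[0.5228, -0.3577, 0.1, 24.0] [-0.14, 0.07, 6.84] [-0.14, -0.0, 0.07]
[ 0.5218 -0.3566  0.1684] [-1.8 -0.7  0.2] 2.8667
```

View pics/w1.png

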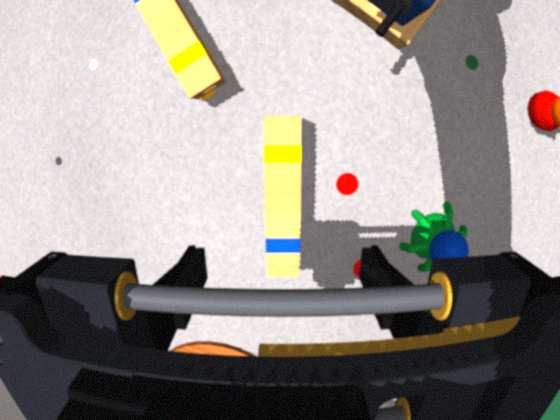

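The wrist view shows the blank with top corners (301,116),(264,116),(267,276),(300,276), within 2 px of the prediction; octopus at (440,245) stays clear of the fingers. Descend and grip.

Emit:
drive_tool([
  [8.7, [-0.1, 0, 2.5], [0, 0, 0]],
  [8.7, [-0.1, -0.1, 5.5], [0, 0, 0]],
  [8.7, [-0.1, -0.1, 8.5], [0, 0, 0]],
  [8.7, [-0.1, -0.1, 11.5], [0, 0, 0]],
  [8.7, [-0.1, -0.1, 14], [0, 0, 0]],
  [8.7, [-0.1, -0.1, 15.6], [0, 0, 0]],
  [8.7, [-0.1, -0.1, 16.2], [0, 0, 0]],
  [8.7, [-0.1, -0.1, 16.2], [0, 0, 0]],
])

```text
time: 3.53
ee_pos: [0.5233, -0.3529, 0.0065]
eef_rot: [0.542, 0.841, 0.0, -0.001]
force: [0.5, -0.4, -0.2]
gripper_width: 1.002
finger_force: 0.0
```

Emit:
drive_tool([
  [2.6, [0, 0, 0], [0, 0, 0]],
  [2.6, [0, 0, 0], [0, 0, 0]],
  [2.6, [0, 0, 0], [0, 0, 0]],
  [2.6, [0, 0, 0], [0, 0, 0]],
  [2.6, [0, 0, 0], [0, 0, 0]],
  [2.6, [0, 0, 0], [0, 0, 0]],
  [2.6, [0, 0, 0], [0, 0, 0]],
  [2.6, [0, 0, 0], [0, 0, 0]],
], squeeze=25)

```text
time: 4.2
ee_pos: [0.5231, -0.355, 0.0077]
eef_rot: [0.543, 0.84, -0.0, 0.0]
force: [-0.1, -0.4, 0.2]
gripper_width: 0.478
finger_force: 0.0
```

```bash
python3 go.py .5228 -.3577 .17 24 .50 -.16 .23 5 .5516 -.0134 .17 -10.9
```

```text
[0.5228, -0.3577, 0.17, 24.0] [-0.24, -0.14, -16.23] [0.0, 0.0, 0.27]
[0.5, -0.16, 0.23, 5.0] [18.99, 5.96, -6.0] [0.0, 0.0, 19.0]
[0.5516, -0.0134, 0.17, -10.9] [14.15, 6.42, 6.0] [0.0, 0.0, 15.9]
[ 0.5231 -0.355   0.0077] [-0.1 -0.4  0.2] 4.2
```

Emit:
drive_tool([
  [2.6, [-0.2, -0.1, 0.1], [0, 0, 0]],
  [2.6, [-0.2, -0.1, 0.1], [0, 0, 0]],
  [2.6, [-0.2, -0.1, 0.1], [0, 0, 0]],
  [2.6, [-0.2, -0.1, 0.1], [0, 0, 0]],
  [2.6, [-0.2, -0.1, 0.1], [0, 0, 0]],
  [2.6, [-0.2, -0.1, 0.1], [0, 0, 0]],
  [2.6, [-0.2, -0.1, 0.1], [0, 0, 0]],
  [2.6, [-0.2, -0.1, 0.1], [0, 0, 0]],
])

```text
time: 4.87
ee_pos: [0.523, -0.3571, 0.0065]
eef_rot: [0.543, 0.84, -0.0, -0.0]
force: [-0.4, -0.5, -1.5]
gripper_width: 0.389
finger_force: 25.0
```

```bash
python3 go.py .5228 -.3577 .17 24 .54 -.16 .23 5 .5516 -.0134 .17 -10.9
```

```text
[0.5228, -0.3577, 0.17, 24.0] [-0.05, -0.04, -16.35] [-0.01, -0.01, 0.27]
[0.54, -0.16, 0.23, 5.0] [17.36, 9.61, -6.0] [0.0, 0.0, 19.0]
[0.5516, -0.0134, 0.17, -10.9] [14.5, 2.43, 6.0] [0.0, 0.0, 15.9]
[ 0.523  -0.3571  0.0065] [-0.4 -0.5 -1.5] 4.8667
```

Emit:
drive_tool([
  [2.6, [0, 0, -1], [0, 0, 0]],
  [2.6, [0, 0, -3], [0, 0, 0]],
  [2.6, [0, 0, -6], [0, 0, 0]],
  [2.6, [0, 0, -9], [0, 0, 0]],
  [2.6, [0, 0, -12], [0, 0, 0]],
  [2.6, [0, 0, -15], [0, 0, 0]],
  [2.6, [0, 0, -17], [0, 0, 0]],
  [2.6, [0, 0, -18], [0, 0, 0]],
])

```text
time: 5.53
ee_pos: [0.5238, -0.3581, 0.1905]
eef_rot: [0.543, 0.84, 0.0, 0.002]
force: [0.2, -0.2, -1.3]
gripper_width: 0.392
finger_force: 25.0
```

Emit:
drive_tool([
  [2.6, [2, 1.1, -0.5], [0, 0, 2]],
  [2.6, [4.6, 2.5, -1], [0, 0, 4.5]],
  [2.6, [7.4, 4.1, -2], [0, 0, 7.5]],
  [2.6, [10.2, 5.6, -3], [0, 0, 10.5]],
  [2.6, [12.8, 7.1, -4], [0, 0, 13.5]],
  [2.6, [15, 8.3, -4.5], [0, 0, 16]],
  [2.6, [16.6, 9.2, -4.5], [0, 0, 18]],
  [2.6, [17.4, 9.6, -4.5], [0, 0, 19]],
])

```text
time: 6.2
ee_pos: [0.5394, -0.1555, 0.2314]
eef_rot: [0.673, 0.739, 0.0, -0.001]
force: [0.3, 0.3, -2.5]
gripper_width: 0.39
finger_force: 25.0
```

```bash
python3 go.py .5516 -.0134 .17 -10.9
```

```text
[0.5516, -0.0134, 0.17, -10.9] [14.02, 2.55, 6.16] [-0.02, -0.08, 16.27]
[ 0.5394 -0.1555  0.2314] [ 0.3  0.3 -2.5] 6.2
```

Emit:
drive_tool([
  [2.6, [1.6, 0.3, 0.6], [0, 0, 1.9]],
  [2.6, [3.6, 0.7, 1.5], [0, 0, 4]],
  [2.6, [6, 1.1, 2.6], [0, 0, 6.8]],
  [2.6, [8.4, 1.5, 3.7], [0, 0, 9.6]],
  [2.6, [10.6, 1.9, 4.6], [0, 0, 12.2]],
  [2.6, [12.4, 2.3, 5.4], [0, 0, 14.3]],
  [2.6, [13.6, 2.5, 6], [0, 0, 15.7]],
  [2.6, [14, 2.5, 6.2], [0, 0, 16.3]],
])

```text
time: 6.87
ee_pos: [0.5502, -0.0146, 0.168]
eef_rot: [0.771, 0.637, -0.001, -0.001]
force: [-1.1, 0.4, -1.5]
gripper_width: 0.39
finger_force: 25.0
```

Emit:
drive_tool([
  [2.6, [0, 0, 0], [0, 0, 0]],
  [2.6, [0, 0, 0], [0, 0, 0]],
  [2.6, [0, 0, 0], [0, 0, 0]],
  [2.6, [0, 0, 0], [0, 0, 0]],
  [2.6, [0, 0, 0], [0, 0, 0]],
  [2.6, [0, 0, 0], [0, 0, 0]],
  [2.6, [0, 0, 0], [0, 0, 0]],
  [2.6, [0, 0, 0], [0, 0, 0]],
])

```text
time: 7.53
ee_pos: [0.5511, -0.0175, 0.1696]
eef_rot: [0.772, 0.636, 0.0, 0.0]
force: [-0.1, 1.4, -1.4]
gripper_width: 0.392
finger_force: 25.0
```

```bash
cat > look2.py <<'E'
import sys
from h import *
from cell import monitor,vision
n=sys.argv[1]; s=monitor.sense(); im=vision.get_image("wrist")
pickle.dump((s,im),open(n+".pkl","wb"))
px=np.clip(im["pixels"].astype(float)*1.4,0,255).astype(np.uint8)
P=[.5521,-.0114,-.1897]
L=np.array([[45,195,30],[-45,195,30],[45,54,30],[-45,54,30],[19,54,70],[-19,54,70],[19,-54,70],[-19,-54,70],[30,-104,96],[-30,-104,96],[31,114,30],[-31,114,30],[31,103,30],[-31,103,30]])/1000
uv=wproj(im,s,pose(P,L)); print(np.round(np.c_[L*1000,uv],1).tolist())
px=cv2.resize(px,None,fx=1.42,fy=1.42,interpolation=cv2.INTER_CUBIC)
for u,v in uv: cv2.circle(px,(int((u+.5)*1.42),int((v+.5)*1.42)),2,(255,0,255),-1)
cv2.imwrite(f"pics/{n}.png",px)
E
python3 look2.py w2; python3 go.py .5516 -.0134 .1 -10.9
```

```text
[[45.0, 195.0, 30.0, 330.8, -9.0], [-45.0, 195.0, 30.0, 233.9, -8.6], [45.0, 54.0, 30.0, 331.6, 135.9], [-45.0, 54.0, 30.0, 234.4, 136.3], [19.0, 54.0, 70.0, 306.8, 138.7], [-19.0, 54.0, 70.0, 259.3, 138.9], [19.0, -54.0, 70.0, 304.9, 262.3], [-19.0, -54.0, 70.0, 262.2, 262.4], [30.0, -104.0, 96.0, 317.5, 324.6], [-30.0, -104.0, 96.0, 250.0, 324.8], [31.0, 114.0, 30.0, 316.9, 71.3], [-31.0, 114.0, 30.0, 248.6, 71.6], [31.0, 103.0, 30.0, 316.9, 83.0], [-31.0, 103.0, 30.0, 248.7, 83.3]]
[0.5516, -0.0134, 0.1, -10.9] [0.41, -0.03, 6.96] [0.0, -0.0, -0.14]
[ 0.5511 -0.0175  0.1696] [-0.3 -0.6 -1.1] 7.5833
```

View pics/w2.png

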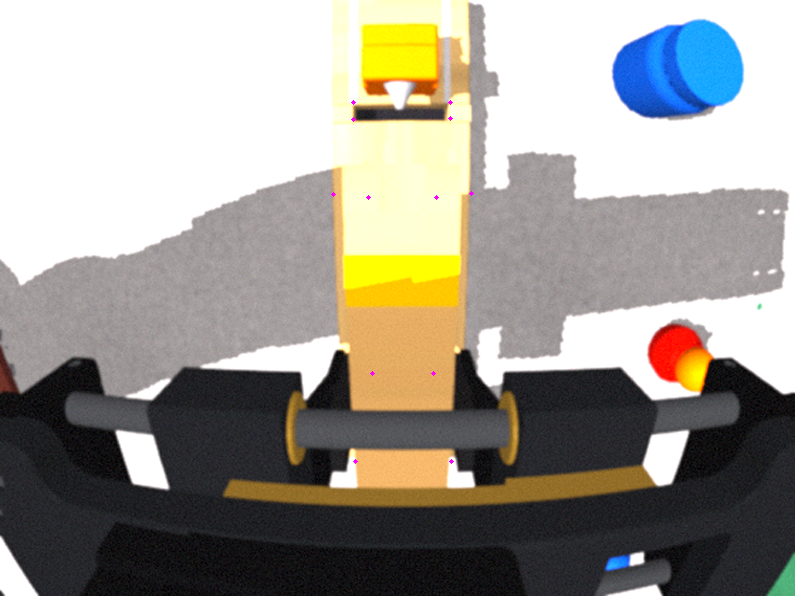

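Bed edges (333/470), slot (355–447, rows 104–119 zoomed) match the projected points within a pixel or two, and the blank is centred at u≈402. Lower.

Emit:
drive_tool([
  [2.6, [0.2, 0, 1], [0, 0, 0]],
  [2.6, [0.4, 0, 2.5], [0, 0, 0]],
  [2.6, [0.4, 0, 4], [0, 0, 0]],
  [2.6, [0.4, 0, 5.5], [0, 0, -0.1]],
  [2.6, [0.4, 0, 6.5], [0, 0, -0.1]],
  [2.6, [0.4, 0, 7], [0, 0, -0.1]],
  [2.6, [0.4, 0, 7], [0, 0, -0.1]],
  [2.6, [0.4, 0, 7], [0, 0, -0.1]],
])

```text
time: 8.25
ee_pos: [0.5519, -0.0136, 0.0997]
eef_rot: [0.771, 0.636, -0.0, 0.0]
force: [-0.3, 0.3, -1.8]
gripper_width: 0.389
finger_force: 25.0
```

```bash
python3 go.py .5516 -.0134 .062 -10.87
```

```text
[0.5516, -0.0134, 0.062, -10.87] [0.01, -0.04, 3.77] [-0.0, 0.02, -0.07]
[ 0.5519 -0.0136  0.0997] [-0.3  0.3 -1.8] 8.25
```

Emit:
drive_tool([
  [2.6, [0, 0, 0.6], [0, 0, 0]],
  [2.6, [0, 0, 1.2], [0, 0, 0]],
  [2.6, [0, 0, 1.8], [0, 0, 0]],
  [2.6, [0, 0, 2.4], [0, 0, 0]],
  [2.6, [0, 0, 2.9], [0, 0, 0]],
  [2.6, [0, 0, 3.3], [0, 0, 0]],
  [2.6, [0, 0, 3.6], [0, 0, 0]],
  [2.6, [0, 0, 3.6], [0, 0, 0]],
])

```text
time: 8.92
ee_pos: [0.5515, -0.0135, 0.0629]
eef_rot: [0.771, 0.637, -0.0, -0.0]
force: [-0.7, -0.2, -1.4]
gripper_width: 0.386
finger_force: 25.0
```

Emit:
drive_tool([
  [2.6, [0, 0, 0.1], [0, 0, 0]],
  [2.6, [0, 0, 0.1], [0, 0, 0]],
  [2.6, [0, 0, 0.1], [0, 0, 0]],
  [4, [0, 0, 0.1], [0, 0, 0]],
  [5, [0, 0, 0.1], [0, 0, 0]],
  [5, [0, 0, 0.1], [0, 0, 0]],
  [5, [0, 0, 0.1], [0, 0, 0]],
  [5, [0, 0, 0.1], [0, 0, 0]],
])

```text
time: 9.58
ee_pos: [0.5519, -0.0134, 0.0627]
eef_rot: [0.771, 0.637, 0.0, 0.0]
force: [-0.2, -0.2, 0.7]
gripper_width: 0.566
finger_force: 0.0
```

Emit:
drive_tool([
  [5, [0, 0, 0], [0, 0, 0]],
  [5, [0, 0, -1], [0, 0, 0]],
  [5, [0, 0, -2.5], [0, 0, 0]],
  [5, [0, 0, -4.5], [0, 0, 0]],
  [5, [0, 0, -6.5], [0, 0, 0]],
  [4.5, [0, 0, -8.5], [0, 0, 0]],
  [3.5, [0, 0, -10], [0, 0, 0]],
  [2, [0, 0, -10.5], [0, 0, 0]],
])

```text
time: 10.25
ee_pos: [0.5531, -0.0137, 0.1706]
eef_rot: [0.771, 0.636, 0.002, 0.001]
force: [0.7, -0.3, 0.1]
gripper_width: 0.442
finger_force: 0.0
```

```bash
cat > sy.py <<'E'
# stand coords (mm) -> world ; args x y pairs
import sys; from h import *
a=np.array(sys.argv[1:],float).reshape(-1,2)/1000
print(np.round(pose([.5521,-.0114,-.1897],np.c_[a,0*a[:,:1]]),4).tolist())
E
python3 sy.py 0 184 0 110 0 195; python3 look2.py w3; python3 go.py .5871 .1693 .165 -10.87
```

```text
[[0.5868, 0.1693, 0.0], [0.5728, 0.0966, 0.0], [0.5889, 0.1801, 0.0]]
[[45.0, 195.0, 30.0, 329.2, -4.5], [-45.0, 195.0, 30.0, 232.5, -4.1], [45.0, 54.0, 30.0, 329.6, 140.5], [-45.0, 54.0, 30.0, 232.9, 140.8], [19.0, 54.0, 70.0, 304.8, 143.9], [-19.0, 54.0, 70.0, 257.6, 144.1], [19.0, -54.0, 70.0, 302.9, 266.1], [-19.0, -54.0, 70.0, 260.5, 266.2], [30.0, -104.0, 96.0, 315.4, 327.7], [-30.0, -104.0, 96.0, 248.5, 328.0], [31.0, 114.0, 30.0, 315.0, 76.1], [-31.0, 114.0, 30.0, 247.0, 76.4], [31.0, 103.0, 30.0, 315.0, 87.8], [-31.0, 103.0, 30.0, 247.1, 88.0]]
[0.5871, 0.1693, 0.165, -10.87] [18.6, -0.13, 0.55] [0.19, -0.09, -0.07]
[ 0.553  -0.0136  0.1702] [ 0.5  0.2 -0.2] 10.3
```

View pics/w3.png

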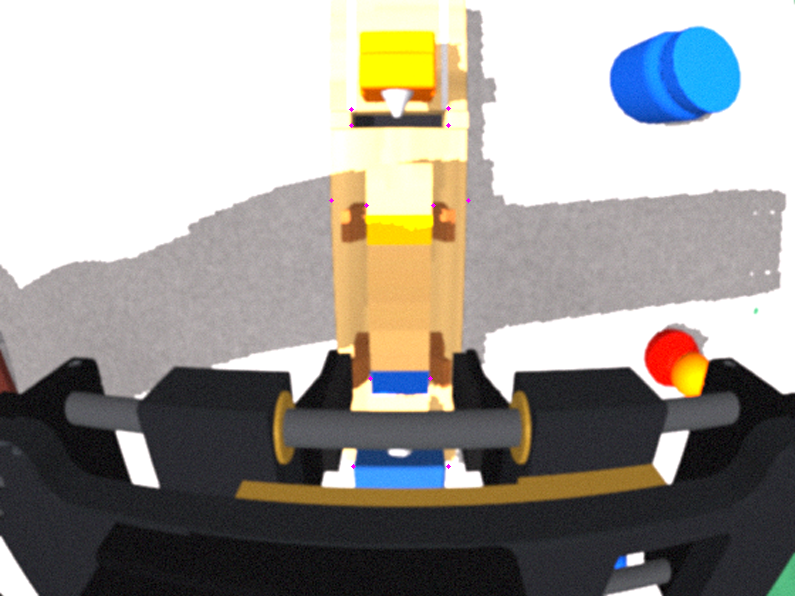

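Blank rests in both rests (cheeks at (355,222),(443,222)), centred; tail cone at (397,100), foot rear edge about row 32. Locating its rear face and planning.

```bash
python3 - <<'E'
from h import *
P=[.5521,-.0114,-.1897]
s,im=pickle.load(open("w3.pkl","rb")); s0,d=pickle.load(open("d0.pkl","rb"))
for y in (140,150,155,160,165,170,180):
    L=np.array([[0,y,64]])/1000
    print(y,np.round(wproj(im,s,pose(P,L)),1),np.round(proj(d["top"],pose(P,L)),1))
E
python3 sy.py 0 188; python3 go.py .5873 .1732 .17 -10.87
```

```text
140 [[280.9  40.3]] [[236.4 207.9]]
150 [[280.8  28.9]] [[233.  207.2]]
155 [[280.8  23.3]] [[231.3 206.9]]
160 [[280.8  17.7]] [[229.6 206.5]]
165 [[280.8  12.2]] [[227.8 206.2]]
170 [[280.8   6.7]] [[226.1 205.9]]
180 [[280.8  -4. ]] [[222.7 205.2]]
[[0.5876, 0.1732, 0.0]]
[0.5873, 0.1732, 0.17, -10.87] [18.99, -0.18, 0.05] [0.19, -0.09, -0.07]
[ 0.553  -0.0136  0.1702] [ 0.5  0.2 -0.2] 10.3
```

Emit:
drive_tool([
  [0, [2.5, 0, 0], [0, 0, 0]],
  [0, [5.5, 0, 0], [0, 0, 0]],
  [0, [8.5, -0.1, 0], [0, 0, 0]],
  [0, [11.5, -0.1, 0], [0.1, 0, 0]],
  [0, [14.5, -0.1, 0], [0.1, 0, 0]],
  [0, [17, -0.2, 0], [0.1, 0, 0]],
  [0, [18.4, -0.2, 0], [0.1, 0, 0]],
  [0, [19, -0.2, 0], [0.1, 0, 0]],
])

```text
time: 10.97
ee_pos: [0.5854, 0.1759, 0.1665]
eef_rot: [0.77, 0.638, -0.001, -0.001]
force: [0.0, 0.3, 0.3]
gripper_width: 0.007
finger_force: 0.0
```

```bash
python3 go.py .5876 .1732 .043 -10.87
```

```text
[0.5876, 0.1732, 0.043, -10.87] [-0.22, 0.3, 12.35] [-0.17, 0.04, 0.12]
[0.5854 0.1759 0.1665] [0.  0.3 0.3] 10.9667
```

Emit:
drive_tool([
  [0, [0, 0.1, 2], [0, 0, 0]],
  [0, [0, 0.1, 4.5], [0, 0, 0]],
  [0, [0, 0.1, 7], [0, 0, 0]],
  [0, [0, 0.1, 9.5], [0, 0, 0]],
  [0, [0, 0.1, 11.3], [0, 0, 0]],
  [0, [0, 0.1, 12.3], [0, 0, 0]],
  [0, [0, 0.1, 12.6], [0, 0, 0]],
  [0, [0, 0.1, 12.6], [0, 0, 0]],
])

```text
time: 11.63
ee_pos: [0.5866, 0.1721, 0.0413]
eef_rot: [0.772, 0.636, -0.001, -0.001]
force: [0.3, -0.1, 0.1]
gripper_width: 0.003
finger_force: 0.0
```

```bash
python3 sy.py 0 150 0 110;python3 go.py .5804 .1359 .043 -10.87 .5728 .0966 .043 -10.87
```

```text
[[0.5804, 0.1359, 0.0], [0.5728, 0.0966, 0.0]]
[0.5804, 0.1359, 0.043, -10.87] [-3.67, 0.09, -0.17] [-0.13, 0.06, -0.13]
[0.5728, 0.0966, 0.043, -10.87] [-4.0, -0.01, 0.0] [0.0, 0.0, 0.0]
[0.5866 0.1721 0.0413] [ 0.3 -0.1  0.1] 11.6333
```

Emit:
drive_tool([
  [0, [-0.8, 0.1, -0.2], [0, 0, 0]],
  [0, [-1.6, 0.1, -0.2], [0, 0, 0]],
  [0, [-2.4, 0.1, -0.2], [0, 0, 0]],
  [0, [-3.2, 0.1, -0.2], [0, 0, 0]],
  [0, [-4, 0.1, -0.2], [0, 0, 0]],
  [0, [-4.6, 0.1, -0.2], [0, 0, 0]],
  [0, [-5, 0.1, -0.2], [0, 0, 0]],
  [0, [-5.2, 0.1, -0.2], [0, 0, 0]],
])

```text
time: 12.3
ee_pos: [0.5791, 0.1222, 0.0452]
eef_rot: [0.771, 0.636, 0.002, -0.001]
force: [3.0, 4.9, 1.0]
gripper_width: 0.008
finger_force: 2.9
```

Emit:
drive_tool([
  [0, [-0.3, 0, 0], [0, 0, 0]],
  [0, [-0.6, 0, 0], [0, 0, 0]],
  [0, [-0.9, 0, 0], [0, 0, 0]],
  [0, [-1.2, 0, 0], [0, 0, 0]],
  [0, [-1.5, 0, 0], [0, 0, 0]],
  [0, [-1.7, 0, 0], [0, 0, 0]],
  [0, [-1.8, 0, 0], [0, 0, 0]],
  [0, [-1.8, 0, 0], [0, 0, 0]],
])

```text
time: 12.97
ee_pos: [0.5758, 0.1049, 0.0452]
eef_rot: [0.771, 0.637, 0.002, -0.0]
force: [4.0, 4.2, 2.0]
gripper_width: 0.008
finger_force: 2.3
```

```bash
python3 go.py .5728 .0966 .043 -10.87
```

```text
[0.5728, 0.0966, 0.043, -10.87] [-0.88, -0.14, 0.22] [0.08, -0.18, -0.05]
[0.5758 0.1049 0.0452] [4.  4.2 2. ] 12.9667
```

Sliding with ~5 N. Push on in steps until the force rises.

Emit:
drive_tool([
  [0, [-0.1, 0, 0], [0, 0, 0]],
  [0, [-0.3, 0, 0], [0, 0, 0]],
  [0, [-0.5, 0, 0], [0, 0, 0]],
  [0, [-0.6, 0, 0], [0, 0, 0]],
  [0, [-0.7, 0, 0], [0, 0, 0]],
  [0, [-0.8, 0, 0], [0, 0, 0]],
  [0, [-0.9, 0, 0], [0, 0, 0]],
  [0, [-0.9, 0, 0], [0, 0, 0]],
])

```text
time: 13.63
ee_pos: [0.5745, 0.098, 0.0452]
eef_rot: [0.771, 0.637, 0.003, -0.001]
force: [5.0, 10.1, -0.5]
gripper_width: 0.007
finger_force: 5.1
```

Emit:
drive_tool([
  [0, [-0.1, 0, 0], [0, 0, 0]],
  [0, [-0.2, 0, 0], [0, 0, 0]],
  [0, [-0.2, 0, 0], [0, 0, 0]],
  [0, [-0.3, 0, 0], [0, 0, 0]],
  [0, [-0.3, 0, 0], [0, 0, 0]],
  [0, [-0.3, 0, 0], [0, 0, 0]],
  [0, [-0.3, 0, 0], [0, 0, 0]],
  [0, [-0.3, 0, 0], [0, 0, 0]],
])

```text
time: 14.3
ee_pos: [0.5743, 0.0973, 0.0453]
eef_rot: [0.77, 0.638, 0.004, -0.001]
force: [6.9, 15.2, -4.3]
gripper_width: 0.006
finger_force: 8.2
```

Emit:
drive_tool([
  [0, [-0.1, 0, 0], [0, 0, 0]],
  [0, [-0.2, 0, 0], [0, 0, 0]],
  [0, [-0.3, 0, 0], [0, 0, 0]],
  [0, [-0.4, 0, 0], [0, 0, 0]],
  [0, [-0.4, 0, 0], [0, 0, 0]],
  [0, [-0.4, 0, 0], [0, 0, 0]],
  [0, [-0.4, 0, 0], [0, 0, 0]],
  [0, [-0.4, 0, 0], [0, 0, 0]],
])

```text
time: 14.97
ee_pos: [0.5742, 0.0965, 0.0454]
eef_rot: [0.769, 0.639, 0.005, -0.002]
force: [9.6, 23.2, -7.5]
gripper_width: 0.007
finger_force: 12.7
```

Emit:
drive_tool([
  [0, [-0.1, 0, 0], [0, 0, 0]],
  [0, [-0.2, 0, 0], [0, 0, 0]],
  [0, [-0.3, 0, 0], [0, 0, 0]],
  [0, [-0.4, 0, 0], [0, 0, 0]],
  [0, [-0.4, 0, 0], [0, 0, 0]],
  [0, [-0.4, 0, 0], [0, 0, 0]],
  [0, [-0.4, 0, 0], [0, 0, 0]],
  [0, [-0.4, 0, 0], [0, 0, 0]],
])

```text
time: 15.63
ee_pos: [0.574, 0.0959, 0.0454]
eef_rot: [0.769, 0.64, 0.007, -0.003]
force: [13.8, 32.9, -11.9]
gripper_width: 0.004
finger_force: 17.3
```

Emit:
drive_tool([
  [0, [1, 0, 0], [0, 0, 0]],
  [0, [2, 0, 0], [0, 0, 0]],
  [0, [3, 0, -0.2], [0, 0, 0]],
  [0, [4, 0, -2], [0, 0, 0]],
  [0, [5, 0, -5], [0, 0, 0]],
  [2, [5, 0, -8.5], [0, 0, 0]],
  [4, [5, 0, -12], [0, 0, 0]],
  [5, [5, 0, -14], [0, 0, 0]],
])

```text
time: 16.3
ee_pos: [0.5815, 0.1329, 0.1877]
eef_rot: [0.772, 0.636, 0.001, 0.0]
force: [1.2, 0.4, 0.2]
gripper_width: 0.151
finger_force: 0.0
```

Emit:
drive_tool([
  [5, [2, 0, -2], [0, 0, 0]],
  [5, [4, 0, -3], [0, 0, 0]],
  [5, [6, 0, -4], [0, 0, 0]],
  [5, [8, 0, -4], [0, 0, 0]],
  [5, [9, 0, -4], [0, 0, 0]],
  [5, [9.5, 0, -4], [0, 0, 0]],
  [5, [9.5, 0, -4], [0, 0, 0]],
  [5, [9.5, 0, -4], [0, 0, 0]],
])

```text
time: 16.97
ee_pos: [0.5983, 0.2255, 0.2231]
eef_rot: [0.772, 0.636, -0.001, -0.0]
force: [0.8, -1.3, -0.7]
gripper_width: 0.569
finger_force: 0.0
```

```bash
cat > chk.py <<'E'
from h import *
from cell import vision
d={n:vision.get_image(n) for n in("top","scene")}
pickle.dump(d,open("d1.pkl","wb"))
P=[.5521,-.0114,-.1897]
L=np.array([[x,y,z] for y in(-102,58) for x in (-17,17) for z in (92,)]+[[22,100,64],[-22,100,64],[25,108.5,30],[-25,108.5,30]])/1000.
out=[]
for n,(x0,y0,x1,y1,k) in {"top":(215,190,345,250,6),"scene":(215,145,345,270,0)}.items():
    if k==0: k=4.4; y1=y0+52
    if n=="scene": y0,y1=150,240; k=4.4; x0,x1=218,338
    c=cv2.resize(d[n]["pixels"][y0:y1,x0:x1],None,fx=k,fy=k,interpolation=cv2.INTER_CUBIC); c=np.clip(c*1.5,0,255).astype(np.uint8)
    for u,v in proj(d[n],pose(P,L)): cv2.circle(c,(int((u+.5-x0)*k),int((v+.5-y0)*k)),2,(255,0,255),-1)
    c=c[:,:780]; out.append(np.pad(c,((0,0),(0,780-c.shape[1]),(0,0))))
m=np.vstack(out)[:598]; cv2.imwrite("pics/chk.png",m); print(m.shape)
E
python3 chk.py; python3 go.py .494 .3419 .25 73.6 .494 .3419 .25 -106.4
```

```text
(598, 780, 3)
[0.494, 0.3419, 0.25, 73.6] [9.45, -12.49, -2.64] [-0.12, -0.04, -84.65]
[0.494, 0.3419, 0.25, -106.4] [0.0, 0.0, 0.0] [-0.0, -0.0, -180.0]
[0.5984 0.2252 0.2234] [-0.1 -0.3  0.2] 17.0667
```

View pics/chk.png

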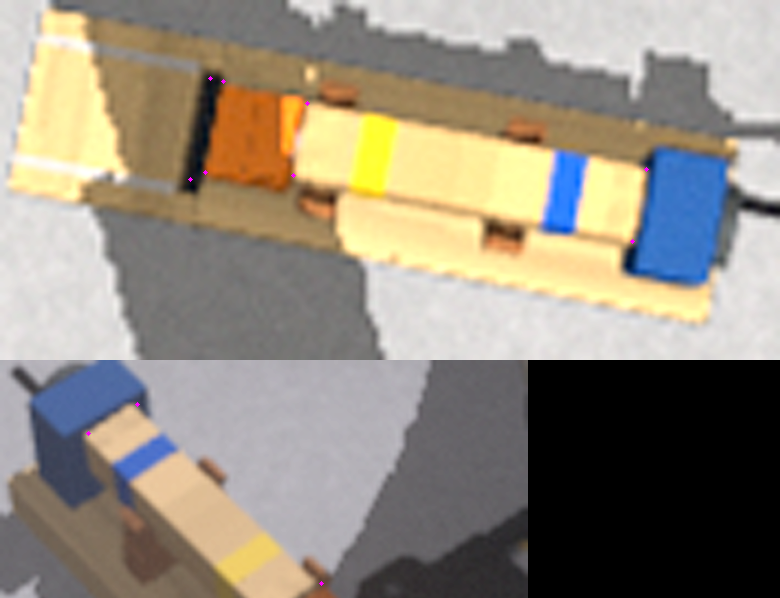

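Blank corners coincide with the carried-pose projection, foot rear face is just in front of the dark slot. Step 2 good. Go to the plate.

Emit:
drive_tool([
  [5, [0.5, -0.7, -0.5], [0, 0, -5]],
  [5, [1.2, -1.5, -1], [0, 0, -11]],
  [5, [2, -2.5, -1.5], [0, 0, -17]],
  [4, [2.8, -3.6, -2], [0, 0, -23]],
  [4, [3.5, -4.6, -2.5], [0, 0, -29]],
  [4, [4, -5.4, -2.7], [0, 0, -35]],
  [4, [4.5, -6, -2.7], [0, 0, -40]],
  [4, [4.7, -6.2, -2.7], [0, 0, -43]],
])

```text
time: 17.73
ee_pos: [0.5458, 0.285, 0.251]
eef_rot: [0.482, 0.876, -0.0, -0.001]
force: [-0.2, -0.3, -1.2]
gripper_width: 0.463
finger_force: 0.0
```

```bash
python3 go.py .494 .3419 .25 73.6
```

```text
[0.494, 0.3419, 0.25, 73.6] [7.58, -1.33, 0.11] [-0.02, -0.12, -41.24]
[0.5458 0.285  0.251 ] [-0.2 -0.3 -1.2] 17.7333
```

Emit:
drive_tool([
  [4, [0.7, -0.1, 0], [0, 0, -4]],
  [4, [1.7, -0.3, 0], [0, 0, -10]],
  [4, [2.9, -0.5, 0], [0, 0, -16]],
  [4, [4.1, -0.7, 0], [0, 0, -22]],
  [4, [5.3, -0.9, 0], [0, 0, -28]],
  [4, [6.4, -1.1, 0], [0, 0, -34]],
  [4, [7.2, -1.2, 0], [0, 0, -39]],
  [4, [7.6, -1.3, 0], [0, 0, -41.2]],
])

```text
time: 18.4
ee_pos: [0.4945, 0.3424, 0.2508]
eef_rot: [0.143, 0.99, 0.0, -0.001]
force: [-0.7, -0.2, -0.7]
gripper_width: 0.46
finger_force: 0.0
```

Emit:
drive_tool([
  [4, [0, 0, 0], [0, 0, 0]],
  [4, [0, 0, 0], [0, 0, 0]],
  [4, [0, 0, 0], [0, 0, 0]],
  [4, [0, 0, 0], [0, 0, 0]],
  [4, [0, 0, 0], [0, 0, 0]],
  [4, [0, 0, 0], [0, 0, 0]],
  [4, [0, 0, 0], [0, 0, 0]],
  [4, [0, 0, 0], [0, 0, 0]],
])

```text
time: 19.07
ee_pos: [0.4951, 0.3424, 0.2507]
eef_rot: [0.146, 0.989, -0.0, -0.001]
force: [-0.4, 0.8, -0.5]
gripper_width: 0.459
finger_force: 0.0
```

```bash
cat > look3.py <<'E'
from h import *
from cell import monitor,vision
s=monitor.sense(); im=vision.get_image("wrist"); pickle.dump((s,im),open("w4.pkl","wb"))
P=[.494,.3419,-.2864]
L=np.array([[25,4,130],[25,-4,130],[-25,-4,130],[-25,4,130],[33,22.5,40],[33,-22.5,40],[-33,-22.5,40],[-33,22.5,40]])/1000
uv=wproj(im,s,pose(P,L)); print(np.round(uv,1).tolist(),s["ee_pos"],s["eef_rot"])
x0,y0,x1,y1,k=190,60,370,195,4.4
c=cv2.resize(im["pixels"][y0:y1,x0:x1],None,fx=k,fy=k,interpolation=cv2.INTER_CUBIC); c=np.clip(c*1.6,0,255).astype(np.uint8)
for u,v in uv: cv2.circle(c,(int((u+.5-x0)*k),int((v+.5-y0)*k)),2,(255,0,255),-1)
cv2.imwrite("pics/w4.png",c)
E
python3 look3.py
```

```text
[[287.4, 230.6], [278.8, 230.7], [278.2, 177.3], [287.3, 177.3], [301.9, 210.6], [264.3, 210.9], [263.1, 155.9], [302.3, 155.6]] [0.49512054 0.34242784 0.25071721] [ 1.45588230e-01  9.89344867e-01 -2.39692533e-05 -8.95364181e-04]
```

View pics/w4.png

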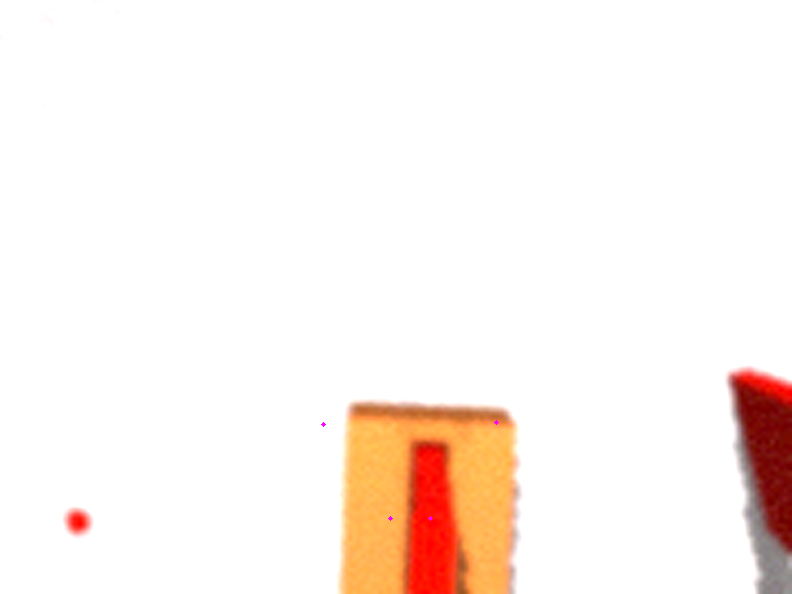

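Holder top edge runs (349,412)–(512,418) and the plate is the red strip at u≈413–450 (crop), about 4–5 px to the right of prediction; the rest lies below the crop, so I'll read spans numerically.

Run:
```python
from h import *
s,im=pickle.load(open("w4.pkl","rb")); a=im["pixels"].astype(int); b,g,r=a[...,0],a[...,1],a[...,2]
red=(r>60)&(g<r*.35); wood=(r>60)&(g>r*.4)&(b<r*.65)
for v in range(148,262,5):
    f=lambda m:(lambda x:[(int(c[0]),int(c[-1])) for c in np.split(x,np.where(np.diff(x)>1)[0]+1) if len(c)>2])(np.where(m[v,230:345])[0]+230)
    print(v,"R",f(red),"W",f(wood),a[v,283].tolist())
```

```text
148 R [] W [] [177, 177, 182]
153 R [] W [(270, 303)] [33, 67, 119]
158 R [] W [(269, 306)] [41, 101, 181]
163 R [(284, 290)] W [(268, 283), (292, 306)] [31, 68, 139]
168 R [(284, 291)] W [(268, 283), (292, 306)] [26, 53, 128]
173 R [(283, 292)] W [(268, 282), (293, 306)] [21, 42, 122]
178 R [(283, 293)] W [(268, 282), (294, 305)] [19, 40, 144]
183 R [(283, 293)] W [(268, 282), (294, 305)] [17, 36, 149]
188 R [(283, 293)] W [(268, 282), (294, 305)] [10, 29, 153]
193 R [(283, 292)] W [(267, 281), (294, 305)] [2, 18, 173]
198 R [(282, 292)] W [(267, 281), (293, 304)] [6, 11, 183]
203 R [(282, 292)] W [(267, 281), (293, 304)] [9, 18, 201]
208 R [(283, 292)] W [(267, 281), (293, 304)] [14, 39, 210]
213 R [(282, 291)] W [] [25, 29, 214]
218 R [(283, 290)] W [] [29, 35, 219]
223 R [(283, 290)] W [] [33, 38, 230]
228 R [(283, 290)] W [] [42, 49, 232]
233 R [] W [] [179, 177, 183]
238 R [] W [] [175, 173, 179]
243 R [] W [] [179, 176, 184]
248 R [] W [] [180, 178, 185]
253 R [] W [] [175, 176, 181]
258 R [] W [] [169, 171, 177]
```

```bash
python3 - <<'E'
from h import *
s,im=pickle.load(open("w4.pkl","rb"))
L=np.array([[33,22.5,40],[33,-22.5,40],[-33,-22.5,40],[-33,22.5,40]])/1000
o=np.array([[304.3,211],[266.5,211],[268.8,154.5],[306.3,155.2]])
q=least_squares(lambda p:(wproj(im,s,pose(p,L))-o).ravel(),[.494,.342,-.28]); print("holder",q.x,np.round(q.fun,1))
p=q.x
t=np.array([[25,4,130],[25,-4,130],[-25,-4,130],[-25,4,130],[-28,-5.5,40],[-28,5.5,40]])/1000
print(np.round(wproj(im,s,pose(p,t)),1).tolist())
# plate top long edges at near end: u 282.5..291 at v 230.6
t2=np.array([[25,4,130],[25,-4,130]])/1000
q2=least_squares(lambda x:(wproj(im,s,pose([x[0],x[1],p[2]],t2))-[[290.8,230.8],[282.6,230.8]]).ravel(),p[:2]); print("plate top",q2.x,np.round(q2.fun,1))
s0,d=pickle.load(open("d0.pkl","rb"))
print(np.round(proj(d["top"],pose(list(q2.x)+[p[2]],t[:4])),1).tolist(),np.round(proj(d["scene"],pose(list(q2.x)+[p[2]],t[:4])),1).tolist())
E
python3 go.py .494 .3419 .25 73.6
```

```text
holder [ 0.4948076   0.34605838 -0.32078031] [ 0.1 -0.1  0.3 -1.1 -1.1  0.3  0.6  0.8]
[[291.1, 230.3], [282.4, 230.1], [283.9, 176.7], [293.0, 177.0], [282.4, 159.5], [292.0, 159.8]]
plate top [0.49537685 0.34584897] [ 0.2  0.1 -0.2 -0.1]
[[154.2, 227.0], [157.0, 227.9], [150.8, 245.5], [148.0, 244.6]] [[412.9, 256.8], [410.2, 253.8], [428.9, 242.6], [431.6, 245.5]]
[0.494, 0.3419, 0.25, 73.6] [0.09, -0.08, 0.08] [-0.01, -0.1, -0.34]
[0.4951 0.3424 0.2508] [-0.1 -0.1 -0. ] 19.1167
```

```bash
python3 go.py .4952 .346 .088 71.6
```

```text
[0.4952, 0.346, 0.088, 71.6] [0.07, 0.35, 16.28] [-0.01, -0.1, 1.66]
[0.4951 0.3424 0.2508] [-0.1 -0.1 -0. ] 19.1167
```

Emit:
drive_tool([
  [4, [0.1, 0.2, 1.5], [0, 0, 1]],
  [4, [0.1, 0.4, 3.5], [0, 0, 1.7]],
  [4, [0.1, 0.4, 6.5], [0, 0, 1.7]],
  [4, [0.1, 0.4, 9.5], [0, 0, 1.7]],
  [4, [0.1, 0.4, 12.5], [0, 0, 1.7]],
  [4, [0.1, 0.4, 15], [0, 0, 1.7]],
  [4, [0.1, 0.4, 16.2], [0, 0, 1.7]],
  [4, [0.1, 0.4, 16.3], [0, 0, 1.7]],
])

```text
time: 19.78
ee_pos: [0.4936, 0.3456, 0.0851]
eef_rot: [0.16, 0.987, -0.002, -0.002]
force: [0.4, -0.8, 1.0]
gripper_width: 0.455
finger_force: 0.0
```

```bash
python3 go.py .4952 .346 .088 71.6
```

```text
[0.4952, 0.346, 0.088, 71.6] [-0.14, 0.09, -0.29] [-0.25, -0.22, -0.03]
[0.4936 0.3456 0.0851] [ 0.4 -0.8  1. ] 19.7833
```

Emit:
drive_tool([
  [3, [0, 0, 0], [0, 0, 0]],
  [2, [0, 0, 0], [0, 0, 0]],
  [1.2, [0, 0, 0], [0, 0, 0]],
  [0.4, [0, 0, 0], [0, 0, 0]],
  [0.4, [0, 0, 0], [0, 0, 0]],
  [0.4, [0, 0, 0], [0, 0, 0]],
  [0.4, [0, 0, 0], [0, 0, 0]],
  [0.4, [0, 0, 0], [0, 0, 0]],
], squeeze=30)

```text
time: 20.45
ee_pos: [0.4952, 0.3468, 0.0884]
eef_rot: [0.16, 0.987, 0.0, -0.001]
force: [-0.0, -1.5, 4.9]
gripper_width: 0.092
finger_force: 30.0
```

```bash
python3 sy.py 0 108.5; python3 go.py .4952 .346 .088 71.6
```

```text
[[0.5726, 0.0952, 0.0]]
[0.4952, 0.346, 0.088, 71.6] [-0.02, -0.08, 0.04] [0.02, -0.08, -0.03]
[0.4952 0.3468 0.0884] [-0.  -1.5  4.9] 20.45
```

Emit:
drive_tool([
  [0.4, [0, 0, -0.5], [0, 0, 0]],
  [0.4, [0, 0, -1.5], [0, 0, 0]],
  [0.4, [0, 0, -3], [0, 0, 0]],
  [0.4, [0, 0, -5], [0, 0, 0]],
  [0.4, [0, 0, -7.5], [0, 0, 0]],
  [0.4, [0, 0, -9.5], [0, 0, 0]],
  [0.4, [0, 0, -11], [0, 0, 0]],
  [0.4, [0, 0, -11.5], [0, 0, 0]],
])

```text
time: 21.12
ee_pos: [0.4962, 0.3472, 0.2062]
eef_rot: [0.16, 0.987, 0.002, 0.0]
force: [0.6, -0.4, -1.5]
gripper_width: 0.091
finger_force: 30.0
```

```bash
python3 go.py .5726 .0952 .19 79.1
```

```text
[0.5726, 0.0952, 0.19, 79.1] [-15.22, -21.5, 1.55] [0.19, 0.03, -7.54]
[0.4962 0.3472 0.2062] [ 0.6 -0.4 -1.5] 21.1167
```

Emit:
drive_tool([
  [0.4, [-1.4, -2, 0], [0, 0, -1]],
  [0.4, [-3.4, -4.8, 0.2], [0, 0, -2]],
  [0.4, [-5.8, -8.2, 0.4], [0, 0, -3]],
  [0.4, [-8.2, -11.6, 0.6], [0, 0, -4]],
  [0.4, [-10.6, -15, 0.8], [0, 0, -5]],
  [0.4, [-12.8, -18, 1], [0, 0, -6]],
  [0.4, [-14.4, -20.3, 1.2], [0, 0, -7]],
  [0.4, [-15.2, -21.5, 1.2], [0, 0, -7.5]],
])

```text
time: 21.78
ee_pos: [0.5718, 0.0893, 0.1901]
eef_rot: [0.097, 0.995, -0.001, -0.001]
force: [-0.7, -0.1, -0.6]
gripper_width: 0.093
finger_force: 30.0
```

Emit:
drive_tool([
  [0.4, [0, 0, 0], [0, 0, 0]],
  [0.4, [0, 0, 0], [0, 0, 0]],
  [0.4, [0, 0, 0], [0, 0, 0]],
  [0.4, [0, 0, 0], [0, 0, 0]],
  [0.4, [0, 0, 0], [0, 0, 0]],
  [0.4, [0, 0, 0], [0, 0, 0]],
  [0.4, [0, 0, 0], [0, 0, 0]],
  [0.4, [0, 0, 0], [0, 0, 0]],
])

```text
time: 22.45
ee_pos: [0.5713, 0.095, 0.1906]
eef_rot: [0.095, 0.995, 0.0, -0.001]
force: [-0.1, 0.8, -0.1]
gripper_width: 0.09
finger_force: 30.0
```

```bash
python3 go.py .5726 .0952 .13 79.1
cat > look4.py <<'E'
from h import *
from cell import monitor,vision
s=monitor.sense(); im=vision.get_image("wrist"); pickle.dump((s,im),open("w5.pkl","wb"))
P=[.5521,-.0114,-.1897]
L=np.array([[31,114,30],[-31,114,30],[31,103,30],[-31,103,30],[22,100,64],[-22,100,64],[-45,195,30],[-45,54,30],[45,195,30]])/1000
uv=wproj(im,s,pose(P,L)); print(np.round(uv,1).tolist())
# plate bottom predicted, hanging from TCP
y=np.arctan2(*R.from_quat(s["eef_rot"]).as_matrix()[[1,0],1])
pb=wproj(im,s,pose([*s["ee_pos"][:2],y-np.pi/2],np.c_[[[25,2.5],[25,-2.5],[-25,-2.5],[-25,2.5]],[0]*4]/1000+[0,0,s["ee_pos"][2]-.0834])); print(np.round(pb,1).tolist())
px=cv2.resize(np.clip(im["pixels"]*1.5,0,255).astype(np.uint8),None,fx=1.42,fy=1.42,interpolation=cv2.INTER_CUBIC)
for q,c in((uv,(255,0,255)),(pb,(255,255,0))):
    for u,v in q: cv2.circle(px,(int((u+.5)*1.42),int((v+.5)*1.42)),2,c,-1)
cv2.imwrite("pics/w5.png",px)
E
python3 look4.py
```

```text
[0.5726, 0.0952, 0.13, 79.1] [-0.13, 0.04, 6.05] [0.0, -0.1, 0.01]
[0.5713 0.095  0.1906] [-0.1  0.8 -0.1] 22.45
[[289.2, 224.7], [289.5, 166.0], [278.8, 224.8], [278.4, 166.0], [275.1, 227.7], [274.7, 181.7], [369.2, 153.3], [229.4, 152.7], [363.7, 236.5]]
[[287.0, 247.6], [280.8, 247.6], [280.6, 187.7], [287.1, 187.7]]
```

View pics/w5.png

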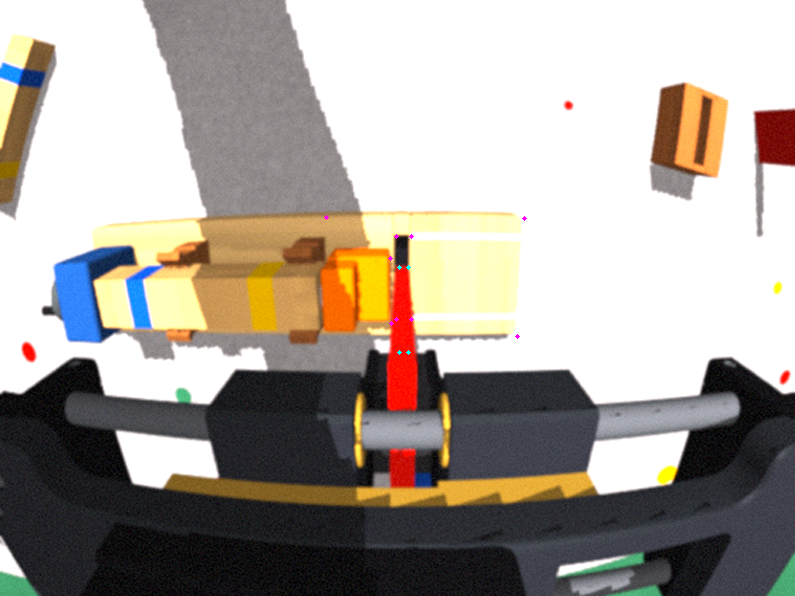

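Slot shows at u≈396–409, far end row 236 (zoomed), plate bottom at u≈398–410, row 267; nearly aligned. Measure finely by numbers.

Run:
```python
from h import *
s,im=pickle.load(open("w5.pkl","rb")); a=im["pixels"].astype(int); g=a.sum(2)
for v in (164,165,166,167,169,172,175,178,181,184,186): print(v,g[v,272:296].tolist())
red=(a[...,2]>90)&(a[...,1]<a[...,2]*.35)
for v in range(184,250,7): x=np.where(red[v,265:305])[0]+265; print(v,x.min() if len(x) else 0,x.max() if len(x) else 0)
print(a[184:192,284].tolist())
```

```text
164 [604, 600, 591, 576, 534, 504, 502, 506, 499, 505, 503, 509, 502, 520, 503, 498, 511, 553, 587, 604, 600, 601, 595, 592]
165 [594, 596, 588, 568, 500, 405, 357, 315, 325, 324, 337, 333, 316, 327, 342, 360, 468, 578, 619, 636, 635, 628, 622, 631]
166 [599, 589, 585, 561, 496, 353, 232, 164, 136, 154, 148, 141, 148, 139, 144, 231, 434, 576, 634, 628, 646, 648, 638, 636]
167 [577, 587, 576, 554, 480, 330, 176, 77, 64, 61, 50, 52, 54, 50, 73, 201, 391, 549, 630, 638, 633, 639, 638, 622]
169 [571, 578, 577, 553, 476, 327, 172, 77, 48, 48, 34, 41, 72, 46, 77, 188, 367, 505, 574, 568, 569, 570, 569, 571]
172 [573, 563, 569, 543, 471, 329, 175, 43, 57, 64, 62, 44, 57, 42, 86, 207, 404, 521, 563, 559, 557, 549, 549, 547]
175 [371, 403, 484, 512, 460, 306, 167, 94, 95, 74, 90, 69, 80, 77, 107, 228, 405, 516, 556, 562, 557, 555, 549, 556]
178 [283, 309, 391, 450, 438, 318, 163, 92, 71, 93, 93, 76, 89, 79, 108, 220, 393, 522, 548, 557, 551, 555, 556, 544]
181 [356, 288, 319, 396, 412, 304, 153, 92, 82, 87, 81, 96, 69, 90, 114, 227, 413, 521, 551, 569, 554, 556, 549, 549]
184 [370, 297, 275, 337, 385, 291, 170, 95, 81, 89, 78, 96, 82, 73, 110, 229, 407, 519, 556, 562, 554, 550, 552, 551]
186 [370, 304, 254, 289, 346, 288, 187, 114, 130, 110, 114, 118, 123, 108, 126, 251, 408, 523, 560, 563, 566, 549, 563, 552]
184 0 0
191 279 286
198 278 287
205 277 288
212 277 288
219 276 289
226 276 290
233 276 290
240 275 291
247 275 291
[[30, 28, 24], [32, 27, 30], [30, 29, 64], [23, 24, 116], [12, 15, 157], [4, 14, 182], [0, 3, 179], [0, 6, 173]]
```

Net correction: essentially zero sideways, −1 mm along tool x. Descend to just above the slot.

Emit:
drive_tool([
  [0.4, [-0.1, 0, 1], [0, 0, 0]],
  [0.4, [-0.1, 0, 2.2], [0, 0, 0]],
  [0.4, [-0.1, 0, 3.4], [0, 0, 0]],
  [0.4, [-0.1, 0, 4.6], [0, 0, 0]],
  [0.4, [-0.1, 0, 5.8], [0, 0, 0]],
  [0.4, [-0.1, 0, 6.6], [0, 0, 0]],
  [0.4, [-0.1, 0, 7], [0, 0, 0]],
  [0.4, [-0.1, 0, 7], [0, 0, 0]],
])

```text
time: 23.17
ee_pos: [0.5717, 0.0942, 0.1193]
eef_rot: [0.095, 0.995, -0.0, -0.002]
force: [-0.3, 0.9, -0.8]
gripper_width: 0.09
finger_force: 30.0
```

Emit:
drive_tool([
  [0.4, [0, 0, 0], [0, 0, 0]],
  [0.4, [0, 0, 0], [0, 0, 0]],
  [0.4, [0, 0, 0], [0, 0, 0]],
  [0.4, [0, 0, 0], [0, 0, 0]],
  [0.4, [0, 0, 0], [0, 0, 0]],
  [0.4, [0, 0, 0], [0, 0, 0]],
  [0.4, [0, 0, 0], [0, 0, 0]],
  [0.4, [0, 0, 0], [0, 0, 0]],
])

```text
time: 23.83
ee_pos: [0.5723, 0.0944, 0.1206]
eef_rot: [0.095, 0.995, 0.0, -0.001]
force: [0.1, -0.1, -0.9]
gripper_width: 0.089
finger_force: 30.0
```

```bash
python3 go.py .5725 .0949 .09 79.1
```

```text
[0.5725, 0.0949, 0.09, 79.1] [-0.02, 0.05, 3.06] [0.0, -0.1, -0.03]
[0.5723 0.0944 0.1206] [ 0.1 -0.1 -0.9] 23.8333
```

Emit:
drive_tool([
  [0.4, [0, 0, 0.2], [0, 0, 0]],
  [0.4, [0, 0, 0.4], [0, 0, 0]],
  [0.4, [0, 0, 0.6], [0, 0, 0]],
  [0.4, [0, 0, 0.8], [0, 0, 0]],
  [0.4, [0, 0, 1], [0, 0, 0]],
  [0.4, [0, 0, 1.2], [0, 0, 0]],
  [0.4, [0, 0, 1.4], [0, 0, 0]],
  [0.4, [0, 0, 1.4], [0, 0, 0]],
])

```text
time: 24.5
ee_pos: [0.572, 0.0944, 0.1061]
eef_rot: [0.095, 0.995, -0.0, -0.001]
force: [0.0, -0.5, -0.2]
gripper_width: 0.092
finger_force: 30.0
```

Bottom is at ~23 mm, i.e. 7 mm inside the slot with no force. Continue.

Emit:
drive_tool([
  [0.4, [0, 0, 0.2], [0, 0, 0]],
  [0.4, [0, 0, 0.4], [0, 0, 0]],
  [0.4, [0, 0, 0.6], [0, 0, 0]],
  [0.4, [0, 0, 0.8], [0, 0, 0]],
  [0.4, [0, 0, 1], [0, 0, 0]],
  [0.4, [0, 0, 1.2], [0, 0, 0]],
  [0.4, [0, 0, 1.4], [0, 0, 0]],
  [0.4, [0, 0, 1.4], [0, 0, 0]],
])

```text
time: 25.17
ee_pos: [0.572, 0.0944, 0.0921]
eef_rot: [0.095, 0.995, -0.0, -0.001]
force: [0.1, 0.1, -0.3]
gripper_width: 0.086
finger_force: 30.0
```

Emit:
drive_tool([
  [0.4, [0, 0, 0.1], [0, 0, 0]],
  [0.4, [0, 0, 0.2], [0, 0, 0]],
  [0.4, [0, 0, 0.3], [0, 0, 0]],
  [0.4, [0, 0, 0.4], [0, 0, 0]],
  [0.4, [0, 0, 0.4], [0, 0, 0]],
  [0.4, [0, 0, 0.4], [0, 0, 0]],
  [0.4, [0, 0, 0.4], [0, 0, 0]],
  [0.4, [0, 0, 0.4], [0, 0, 0]],
])

```text
time: 25.83
ee_pos: [0.5724, 0.0944, 0.0893]
eef_rot: [0.095, 0.995, 0.0, -0.001]
force: [-2.8, -0.5, 7.4]
gripper_width: 0.088
finger_force: 30.0
```

Floor reached at the expected height (7 N). Release and rise.

Emit:
drive_tool([
  [0.4, [0, 0, -0.1], [0, 0, 0]],
  [1.2, [0, 0, -0.1], [0, 0, 0]],
  [2, [0, 0, -0.1], [0, 0, 0]],
  [2, [0, 0, -0.1], [0, 0, 0]],
  [2, [0, 0, -0.1], [0, 0, 0]],
  [2, [0, 0, -0.1], [0, 0, 0]],
  [2, [0, 0, -0.1], [0, 0, 0]],
  [2, [0, 0, -0.1], [0, 0, 0]],
])

```text
time: 26.5
ee_pos: [0.5722, 0.0944, 0.0895]
eef_rot: [0.095, 0.995, 0.0, -0.001]
force: [0.2, -0.1, 0.5]
gripper_width: 0.227
finger_force: 0.0
```

Emit:
drive_tool([
  [2, [0, 0, -0.5], [0, 0, 0]],
  [2, [0, 0, -1.5], [0, 0, 0]],
  [2, [0, 0, -3], [0, 0, 0]],
  [2, [0, 0, -5], [0, 0, 0]],
  [2, [0, 0, -7], [0, 0, 0]],
  [2, [0, 0, -9.5], [0, 0, 0]],
  [2, [0, 0, -11.5], [0, 0, 0]],
  [2, [0, 0, -12], [0, 0, 0]],
])

```text
time: 27.17
ee_pos: [0.5741, 0.0945, 0.2143]
eef_rot: [0.095, 0.995, 0.001, 0.002]
force: [0.8, -0.5, 1.0]
gripper_width: 0.231
finger_force: 0.0
```

```bash
cat > fin.py <<'E'
from h import *
from cell import monitor,vision
s=monitor.sense(); im=vision.get_image("wrist"); d={n:vision.get_image(n) for n in("top","scene")}; o=pickle.load(open("d1.pkl","rb"))
P=[.5521,-.0114,-.1897]
a=im["pixels"].astype(int); red=(a[...,2]>90)&(a[...,1]<a[...,2]*.35)
L=np.array([[25,112.5,131],[25,104.5,131],[-25,104.5,131],[-25,112.5,131],[-25,112.5,30],[-25,104.5,30]])/1000
print(np.round(wproj(im,s,pose(P,L)),1).tolist())
for v in range(150,262,6): x=np.where(red[v,255:315])[0]+255; print(v,(x.min(),x.max()) if len(x) else 0,end="; ")
for n in d: # plate top in fixed cams and blank unchanged since d1?
    b=d[n]["pixels"].astype(int); r=(b[...,2]>45)&(b[...,1]<b[...,2]*.3)&(b[...,0]<b[...,2]*.3)
    uv=proj(d[n],pose(P,L[:4])); c=uv.mean(0).astype(int); w=r[c[1]-25:c[1]+26,c[0]-25:c[0]+26]; y,x=np.where(w)
    print(n,np.round(uv,1).tolist(),"red bbox",(x.min()+c[0]-25,x.max()+c[0]-25,y.min()+c[1]-25,y.max()+c[1]-25) if len(x) else None)
cv2.imwrite("pics/fin.png",d["scene"]["pixels"])
E
python3 fin.py
```

```text
[[289.0, 245.2], [279.2, 245.3], [278.8, 185.2], [289.2, 185.1], [287.1, 164.7], [279.6, 164.7]]
150 0; 156 0; 162 (np.int64(279), np.int64(285)); 168 (np.int64(278), np.int64(285)); 174 (np.int64(278), np.int64(285)); 180 (np.int64(278), np.int64(286)); 186 (np.int64(278), np.int64(286)); 192 (np.int64(277), np.int64(286)); 198 (np.int64(278), np.int64(287)); 204 (np.int64(278), np.int64(287)); 210 (np.int64(277), np.int64(287)); 216 (np.int64(278), np.int64(287)); 222 (np.int64(278), np.int64(287)); 228 (np.int64(278), np.int64(287)); 234 (np.int64(279), np.int64(287)); 240 (np.int64(279), np.int64(287)); 246 0; 252 0; 258 0; top [[246.2, 198.7], [249.1, 199.3], [245.5, 217.4], [242.6, 216.8]] red bbox None
scene [[292.2, 215.2], [289.8, 212.8], [307.5, 201.0], [309.9, 203.3]] red bbox None
```

Plate stands where predicted, top at the expected height; nothing touched since. Hand in.

```bash
python3 -c "
from cell import bot
print(bot.finish_job())"
```

```text
the job is handed in; nothing more can be done
None
```

The job is handed in at about 27 s of the 64 s: the blank is carried by both points with the tailstock pushed firmly home (about 35 N), and the lock plate stands on the slot floor behind it. My last images match that, but the hand-in returned no verdict.

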